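Index the sample turntable and present the ball dish, a quarter turn round

ROBOT

A 6-joint arm with a two-finger parallel gripper is mounted at the origin on a cart in front of the work surface, level with it; the furniture and walls round the work are solid. World frame = base frame: x ahead of the robot, y to its left, z up, the work surface at z = 0. Lengths are in mm, angles in degrees, forces in N, time in s.
With the tool pointing down it reaches from about 300 to 850 mm from the base axis. Payload 4.2 kg.
Tool frame: the origin (TCP) lies midway between the tips of the shut fingers; the grasp point (between the pads) lies 19 mm behind it (env.grasp_offset is the distance from the TCP to the grasp point, in mm); z points along the fingers, y is the line along which they close (so a half turn about z gives the same grasp; the last joint's range is limited). The gripper opens to 91 mm and grips with 3 to 60 N. Pads are 32 mm wide; open, the fingers measure 118 mm over their backs; the gripper's body (76 mm by 178 mm) begins 60 mm behind the grasp point.
Start: joints at [61.937, 18.312, 89.639, -0, 72.044, -1.146], TCP at [260.312, 512.719, 213.976] pointing down, gripper open.
Joint ranges: [-177.97, 177.97], [-48.28, 115.42], [12.27, 149.76], [-77.06, 257.06], [2.81, 150.46], [-146.56, 146.56]. Speed limits (degrees/s): [147.25, 147.25, 180, 180, 180, 180].

INTERFACE

Orientations are given as [roll, pitch, yaw] about the fixed x, y, z axes, in that order (R = Rz(yaw) Ry(pitch) Rx(roll)).
In Python, from workcell import env, optics gives the robot as it stands. The module is installed in compiled form; this text tells all that it offers.
- The arm moves only by the tool send_rows, never from a script. Its argument "targets" is a list that holds one entry, the list of rows, each a list of 7 numbers: the turn, a rotation vector about the world's x, y, z scaled (see below), then the shift along the world's x, y, z scaled (see below), then the closure, from -1 (fully open) to 1 (shut). In form: [[[rx, ry, rz, x, y, z, gripper], ...]]. A call has 1 to 12 rows; each row shifts and turns the commanded pose from where the row before left it; what a row does not reach is not made up. The controller multiplies each number of a shift by 0.2 m and each number of a turn by pi/2 rad. A row lasts 1/10 s, in which the tool goes at most 50 mm and 8.59 degrees, less where a joint would pass 70% of its speed; a pose out of reach is approached as far as the arm can. A call with a number of a shift or a turn outside -1 to 1 is refused whole. A call with a gripper value outside its range is refused whole. The fingers move at their own pace and stop on an object; "grip_force" is the grip in N (left out, the last holds). Time passes only in rows, so rows that do not move let the fingers close. It gives the time, the measured TCP pose, the force, the opening and the grip force at its end, in the units of the state.
- env.state(): the state, without advancing time (a new reading comes with each control period).
- optics.grab_frame(name): name is "side" or "top"; returns (picture, depth): 384x512x3 uint8, red, green, blue; 384x512 float32, mm along the optical axis (not along the pixel's ray), 0 where there is no reading.
- optics.camera_info(name): a dict with "camera_matrix" (3x3 intrinsics, pixels), "R" (3x3) and "t" (3): a world point X has camera coordinates R X + t. Camera axes: x right, y down, z forward; pixel columns grow to the right and rows downward; lengths in mm; the calibration is good to about 2 mm. A picture is of the moment at which its call begins. camera_info takes no time and is no camera call.
- env.job_done(): hands the job in; it is judged then, once.
Trained networks look in the newest picture that a camera, given by its name, has taken for a name from the list of things; names that differ only in an ending like _2 or _b are one class to them, and where a whole thing is asked for, a point or a joint stands for the part that bears it (a point fixed in the world has none). Each returns a list of dicts, best first, with "conf" (0 to 1); they miss things now and then, are a little off and sometimes report something else, mostly with a low value. They report only what shows in the picture. A call takes as long as a camera call.
- optics.silhouettes(camera, name): "mask" (384x512 bool, what is visible of it) and "at" ([column, row] in pixels, amid what is visible of it).
- optics.place_of(camera, name): "at" ([column, row] in pixels: a listed point, or the origin of a listed thing).
The state is a dict: "time_s": time; "qpos": joint angles; "qvel": joint speeds; "effort": joint torques, N m; "ee_pos": TCP position; "ee_rot": TCP orientation; "force": force on the tool from outside, world axes, zero at the start; "torque": the same for the moment, N m; "gripper_width": finger opening in mm; "gripper_force": force on a finger pad.
Only numpy, scipy, OpenCV 4.12 (cv2) and the standard library are available. Lean on these libraries where they do the work, as an engineer would, in place of code of your own. Each camera call takes 0.05 s, during which the arm holds its last target. There are 200 camera calls.

TASK

Swing the turntable's red handle counter-clockwise (seen from above) by one quarter-turn step, so that the ball dish comes out from under the clear cover and the table rests in its next detent. Then lift the dish by its blue bar straight up about 7 cm without turning it, and there turn it through a quarter turn (either way). Keep the dish level with the loose ball untouched in its middle, leave the things round about where they are, and finish holding the dish still and level in the air: do not put it down.

Things in the scene. Friction and masses are not known exactly. Their poses are not given: they have to be found in the camera images.
- turret_base: fixed grey plinth of the four-station turntable; origin under its centre, on the table's axis, z up, +x away from the robot (within 20 degrees). The aluminium table on it is a disc 240 mm wide, its top 26 mm above the worktop; four round seats lie 75 mm from the axis, along +x, +y, -x and -y of this frame
- cover_edge (a point): middle of the orange front edge of the fixed clear cover over the plinth's +x seat. In the plinth's frame the cover spans x = 44 to 138 mm, y = -50 to 50 mm, 103 to 108 mm above the worktop, on a steel upright at x = 133 mm
- turntable (a joint): angle of the table, rad, counter-clockwise from above; 0 at the start (dish under the cover), 1.571 = next station (dish at the +y seat), end stops at -0.05 and 1.62. A sprung ball plunger on the plinth's right rear holds it at 0 and 1.571 (about 2 to 4 N at the handle to leave, and to enter, within the last 0.12 rad); between them it turns freely with slight friction
- turn_handle (a point): point on the table's upright red round handle, 14 mm in diameter, 105 mm from the axis, its top 82 mm above the worktop; this point is on its centre line 66 mm above the worktop. At joint 0 it stands at 135 degrees counter-clockwise from the plinth's +x (near left), after the step at 225 degrees (near right).
- dish: loose white round dish, 80 mm wide, about 0.15 kg, origin under its centre, z up; its foot sits in a seat with a lip 4 mm high. Inside a shallow hollow (slope 4 degrees near the middle, 12 near the rim); rim top 20 mm above its underside. Starts in the +x seat, axes along the plinth's (within 2 degrees), and turns with the table: after the step its bar lies along the plinth's x
- dish_grip (a point): centre of the dish's blue handle bar: 10 mm wide (dish x), 60 mm long (dish y), 10 mm high, 64 mm above the dish's underside, over its middle, carried by two thin legs at dish y = +-38 mm
- dish_middle (a point): point on the dish's axis 18 mm above its underside: where the ball's centre is when the ball lies in the middle
- ball_center (a point): centre of the loose dark steel ball, 16 mm in diameter, about 20 g, that lies in the dish; its top is 26 mm above the dish's underside
- ball: the same ball (this origin is on its surface and rolls with it)
- dropper_bottle: white squeeze bottle with drop nozzle, 70 mm in diameter, 192 mm high, bystander, origin at centre of underside
- parafilm_roll: roll of sealing film on end, 62 mm in diameter, 50 mm high, bystander, origin at centre of underside
- wash_beaker: clear beaker, 71 mm in diameter, 92 mm high, bystander, origin at centre of underside
- pocket_scale: small scale with black cover, 131x78x25 mm, bystander, origin at centre of underside
- reagent_d: small glass bottle with stopper, 60 mm in diameter, 149 mm high, bystander, origin at centre of underside

How it is judged (in metres and radians):
On the way, in this order (a step that is already met when the one before it is completed fails the run):
1. table stepped to the next station and in its detent, the dish on its seat, the ball in it (value of joint turntable between 1.47 and 1.63 rad and height (world z) of dish below 0.034 m and distance between ball_center and dish_middle below 0.024 m), for 0.3 s.
2. dish lifted clear of the table (at least 3 cm), level, ball centred, not yet turned (height (world z) of dish above 0.056 m and angle between dish's own z axis and vertical below 0.12 rad and distance between ball_center and dish_middle below 0.024 m and angle between the y axis of dish and the x axis of turret_base, either way round below 0.35 rad), for 0.2 s.
At the end, for the whole second after the job is handed in: Table at 1.47 to 1.63 rad; the fingers alone hold the dish, underside 56 to 210 mm above the worktop, level within 0.12 rad, bar within 0.22 rad of the plinth's y axis; dish and ball at rest (under 30 mm/s, dish under 0.2 rad/s), ball within 10 mm of the dish's middle (value of joint turntable between 1.47 and 1.63 rad and height (world z) of dish between 0.056 and 0.21 m and angle between dish's own z axis and vertical below 0.12 rad and horizontal distance between ball_center and dish_middle below 0.01 m and distance between ball_center and dish_middle below 0.024 m and angle between the y axis of dish and the y axis of turret_base, either way round below 0.22 rad and contact force between dish and the fingers above 1 N and contact force between dish and turret_base below 0.05 N and linear speed of each of dish, ball below 0.03 m/s and angular speed of dish below 0.2 rad/s); the arm keeps its last pose, push and grip.
It fails at once if the ball rolls more than 24 mm from the middle of the dish or leaves it (not (distance between ball_center and dish_middle below 0.024 m)).
It fails at once if the dish is tipped more than 15 degrees (angle between dish's own z axis and vertical above 0.26 rad).
It fails at once if the ball is touched by the robot (contact force between ball and the arm above 0.3 N).
It fails at once if the ball is touched by the fingers (contact force between ball and the fingers above 0.3 N).
It fails at once if a bystander is shifted by more than 3 cm (distance of any of dropper_bottle, parafilm_roll, wash_beaker, pocket_scale, reagent_d from where it was at the start of the episode above 0.03 m).
It also fails if it takes over 59 s, if anything falls off the work surface, if the arm or the gripper's body presses on something with over 40 N, if the wrist force passes 120 N, or if a joint passes its speed limit or range.

## Working session

There is one attempt and no reset: what is moved stays moved. The work goes in short steps, Python scripts to look and compute and a tool call to move; the robot and the scene stay as the last step left them, time stands still between calls to the robot, and variables do not carry over. Pictures are saved under pics/ and viewed, at most 10 in all, crops included, and the job is handed in when it is done.

Besides the shell and the picture viewer there is one more tool, called after ">>>" as name(argument=value, ...), one argument or row to a line, values as JSON. send_rows: Moves the arm, as the interface text tells. Its arguments: {"type":"object","properties":{"targets":{"type":"array"},"grip_force":{"type":"number"}},"required":["targets"]}

```bash
mkdir -p pics
cat > h.py <<'E'
import numpy as np, cv2
from workcell import env, optics
def px2w(cam,uv,z=None,d=None):
    c=optics.camera_info(cam);K=np.array(c["camera_matrix"]);R=np.array(c["R"]);t=np.array(c["t"]).ravel()
    r=np.linalg.inv(K)@np.array([uv[0],uv[1],1.0]); o=-R.T@t; v=R.T@r
    s=d if d is not None else (z-o[2])/v[2]
    return o+s*v
def w2px(cam,X):
    c=optics.camera_info(cam);p=np.array(c["camera_matrix"])@(np.array(c["R"])@np.array(X,float)+np.array(c["t"]).ravel())
    return p[:2]/p[2]
E
python3 - <<'E'
from h import *
Z=dict(turn_handle=66,cover_edge=105,turret_base=0,dish_grip=90,dropper_bottle=0,parafilm_roll=0,wash_beaker=0,pocket_scale=0,reagent_d=0)
ims=[]
for cam in("top","side"):
    im,d=optics.grab_frame(cam);ims.append(im[:,:,::-1])
    c=optics.camera_info(cam);print(cam,(-np.array(c["R"]).T@np.array(c["t"]).ravel()).round())
    for n,z in Z.items():
        for r in optics.place_of(cam,n)[:2]:
            print(n,round(r["conf"],2),np.round(r["at"]),px2w(cam,r["at"],z=z).round(1))
cv2.imwrite("pics/top1.png",ims[0]);cv2.imwrite("pics/side1.png",ims[1])
s=env.state();print(s["time_s"],s["ee_pos"],s["ee_rot"],env.grasp_offset)
E
```

```text
top [416. -49. 999.]
turn_handle 0.87 [201. 210.] [471.5  99.9  66. ]
turn_handle 0.2 [221. 146.] [641.3  41.9  66. ]
cover_edge 0.77 [224. 155.] [609.3  31.1 105. ]
cover_edge 0.25 [221. 148.] [628.5  38.2 105. ]
turret_base 0.94 [231. 181.] [555.5  22.8   0. ]
turret_base 0.58 [144. 256.] [352.6 269.9   0. ]
dish_grip 0.74 [228. 177.] [554.8  23.3  90. ]
dish_grip 0.42 [220. 148.] [632.4  43.8  90. ]
dropper_bottle 0.93 [372. 129.] [ 693.7 -384.     0. ]
dropper_bottle 0.7 [227. 157.] [626.6  32.9   0. ]
parafilm_roll 0.88 [355. 228.] [ 413.9 -318.7    0. ]
wash_beaker 0.65 [140. 209.] [485.2 282.3   0. ]
pocket_scale 0.66 [145. 254.] [357.5 266.5   0. ]
reagent_d 0.8 [348. 179.] [ 552.1 -308.3    0. ]
side [ 503. -886.  706.]
turn_handle 0.82 [248. 177.] [480.7  99.2  66. ]
cover_edge 0.78 [293. 179.] [615.2  27.5 105. ]
dish_grip 0.58 [300. 182.] [639.2  34.9  90. ]
dish_grip 0.58 [295. 192.] [619.1 -15.   90. ]
dropper_bottle 0.76 [335. 319.] [ 687.  -380.8    0. ]
parafilm_roll 0.64 [216. 299.] [ 415.  -327.9    0. ]
wash_beaker 0.62 [251. 166.] [488.6 272.5   0. ]
pocket_scale 0.89 [215. 166.] [355.9 272.6   0. ]
reagent_d 0.59 [272. 293.] [ 547.3 -308.6    0. ]
1.0 [260.34104682 512.70695771 213.9684008 ] [1.79994851e+02 3.82641019e-04 1.53080360e+02] 18.8
```

View pics/top1.png

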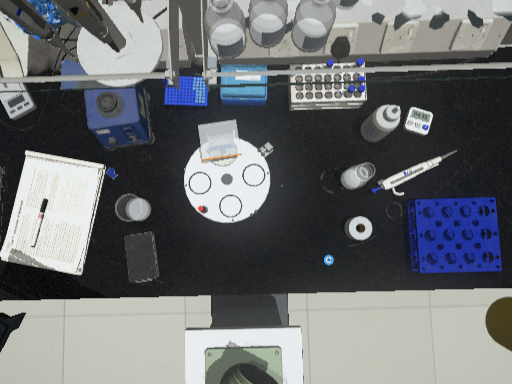

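View pics/side1.png

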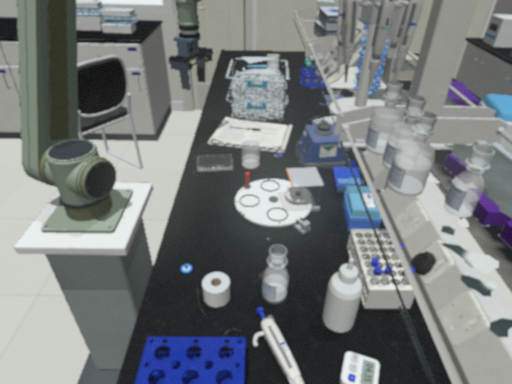

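Top view: the disc is centred near (227,179), with the red handle at (201,209), the orange cover edge at (220,157) and open seats at (200,183), (231,206) and (255,175). The frame yaw looks like about 8°. I'll refine this with a disc fit.

Run:
```python
from h import *
from scipy.optimize import least_squares
im,d=optics.grab_frame("top")
m=optics.silhouettes("top","turret_base"); print([ (round(r["conf"],2),r["at"],r["mask"].sum()) for r in m[:2]])
hsv=cv2.cvtColor(im,cv2.COLOR_RGB2HSV)
w=((hsv[...,2]>140)&(hsv[...,1]<60)).astype(np.uint8); w[:130]=0; w[225:]=0; w[:,:180]=0; w[:,275:]=0
cs,_=cv2.findContours(w,cv2.RETR_EXTERNAL,cv2.CHAIN_APPROX_NONE); c=max(cs,key=cv2.contourArea)[:,0]
P=np.array([px2w("top",p,z=26)[:2] for p in c])
f=least_squares(lambda q:np.hypot(*(P-q[:2]).T)-120,[555,23],loss="soft_l1",f_scale=2); C=f.x
print("centre",C, "med res",np.median(abs(f.fun)))
red=((hsv[...,0]<8)|(hsv[...,0]>172))&(hsv[...,1]>130)&(hsv[...,2]>80)
ys,xs=np.nonzero(red[190:225,180:230]); u=np.array([xs.mean()+180,ys.mean()+190]);print("red",u,len(xs),"z66/82",px2w("top",u,66),px2w("top",u,80))
h=px2w("top",u,72)[:2]-C; print("r,ang",np.hypot(*h),np.degrees(np.arctan2(h[1],h[0])))
org=(hsv[...,0]>8)&(hsv[...,0]<22)&(hsv[...,1]>90)&(hsv[...,2]>100)
ys,xs=np.nonzero(org[145:170,190:250]);Q=np.array([px2w("top",(x+190,y+145),105)[:2] for x,y in zip(xs,ys)])
e=Q.mean(0)-C;v=np.linalg.svd(Q-Q.mean(0))[2][0];print("edge",Q.mean(0),e,np.hypot(*e),np.degrees(np.arctan2(e[1],e[0])),"line dir",np.degrees(np.arctan2(v[1],v[0])))
# side red
im,d=optics.grab_frame("side");hsv=cv2.cvtColor(im,cv2.COLOR_RGB2HSV)
red=((hsv[...,0]<8)|(hsv[...,0]>172))&(hsv[...,1]>130)&(hsv[...,2]>80)
ys,xs=np.nonzero(red[160:200,235:262]);print("side red rows",ys.min()+160,ys.max()+160,xs.mean()+235, "top",px2w("side",(xs.mean()+235,ys.min()+160),82),"bot",px2w("side",(xs.mean()+235,ys.max()+161),28))
for n,z in (("dish",26),("dish_middle",44),("ball_center",44)):
  for cam in("top","side"):
    for r in optics.place_of(cam,n)[:1]:print(n,cam,round(r["conf"],2),px2w(cam,r["at"],z))
```

```text
[(0.9, [226.9, 175.5], np.int64(6383))]
centre [563.59154094  32.5464623 ] med res 3.5512595287875826
red [200.41176471 208.23529412] 17 z66/82 [477.48210068 100.34024936  66.        ] [476.5523364   98.10114216  80.        ]
r,ang 109.3179987317556 142.311089702307
edge [604.83202537  39.72244058] [41.24048442  7.17597829] 41.8601507378893 9.870823540481071 line dir -83.14804554110744
side red rows 172 174 247.0 top [477.49973676 101.76734483  82.        ] bot [475.76554043 168.20450084  28.        ]
dish top 0.69 [ 684.2355004  -374.58328724   26.        ]
dish side 0.64 [644.24909793  35.83122674  26.        ]
dish_middle top 0.54 [477.30636173  99.86778626  44.        ]
dish_middle side 0.62 [641.44961223  51.94066132  44.        ]
ball_center side 0.39 [628.72483003  34.56706635  44.        ]
```

>>> send_rows(
  targets=[
    [[0, 0, 0, 0.09, -0.172, 0, -1], [0, 0, 0, 0.09, -0.172, 0, -1], [0, 0, 0, 0.09, -0.172, 0, -1], [0, 0, 0, 0.09, -0.172, 0, -1], [0, 0, 0, 0.09, -0.172, 0, -1], [0, 0, 0, 0.09, -0.172, 0, -1], [0, 0, 0, 0.09, -0.172, 0, -1], [0, 0, 0, 0.09, -0.172, 0, -1], [0, 0, 0, 0.09, -0.172, 0, -1], [0, 0, 0, 0.09, -0.172, 0, -1], [0, 0, 0, 0.09, -0.172, 0, -1], [0, 0, 0, 0.09, -0.172, 0, -1]],
  ],
  grip_force=12,
)

```text
time_s: 2.65
ee_pos: [476.9, 98.4, 214.2]
ee_rot: [180.0, 0.0, 153.1]
force: [0.9, 0.3, -0.3]
gripper_width: 91.3
gripper_force: 0.0
```

>>> send_rows(
  targets=[
    [[0, 0, 0, 0, 0, -0.15, -1], [0, 0, 0, 0, 0, -0.15, -1], [0, 0, 0, 0, 0, -0.1, -1], [0, 0, 0, 0, 0, -0.1, -1]],
  ],
)

```text
time_s: 3.05
ee_pos: [476.2, 99.7, 113.0]
ee_rot: [-180.0, -0.0, 153.0]
force: [0.4, -0.2, -0.4]
gripper_width: 91.2
gripper_force: 0.0
```

Run:
```python
from h import *
o=[]
for cam in("top","side"):
    im,d=optics.grab_frame(cam)
    p=np.array(w2px(cam,[476.9,98.4,66])).astype(int);print(cam,p,env.state()["ee_pos"])
    r=optics.place_of(cam,"turn_handle")[:1];print([(q["conf"],q["at"],px2w(cam,q["at"],66)) for q in r])
    a=im[max(0,p[1]-50):p[1]+50,p[0]-60:p[0]+60,::-1];o.append(cv2.resize(a,(396,330),interpolation=cv2.INTER_CUBIC))
cv2.imwrite("pics/close1.png",np.hstack(o))
```

```text
top [201 208] [474.04221432  99.36004734 110.19138168]
[(0.25, [144.9, 256.6], array([355.65845557, 246.75050901,  66.        ]))]
side [246 176] [475.61496404  99.7566308  113.28543824]
[(0.56, [247.7, 176.9], array([479.77456274,  97.9890018 ,  66.        ]))]
```

View pics/close1.png

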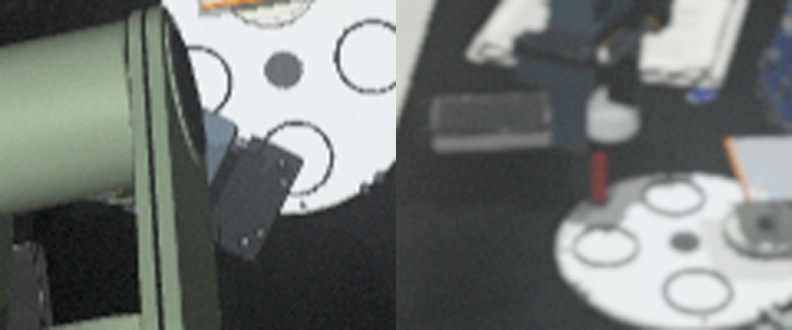

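The top crop is mostly arm. The side crop shows the red handle at about (248,177), just below and between the open fingers, matching the estimate (478,99). Next I go down and close on it.

>>> send_rows(
  targets=[
    [[0, 0, 0, 0.006, 0, -0.1, -1], [0, 0, 0, 0.006, 0, -0.1, -1], [0, 0, 0, 0, 0, -0.1, -1], [0, 0, 0, 0, 0, -0.03, 0], [0, 0, 0, 0, 0, 0, 0.3], [0, 0, 0, 0, 0, 0, 0.4], [0, 0, 0, 0, 0, 0, 0.5], [0, 0, 0, 0, 0, 0, 0.55], [0, 0, 0, 0, 0, 0, 0.6], [0, 0, 0, 0, 0, 0, 0.65], [0, 0, 0, 0, 0, 0, 0.7]],
  ],
  grip_force=8,
)

```text
time_s: 4.35
ee_pos: [478.7, 99.9, 48.1]
ee_rot: [180.0, 0.0, 153.1]
force: [0.5, -0.4, 0.1]
gripper_width: 29.9
gripper_force: 0.0
```

>>> send_rows(
  targets=[
    [[0, 0, 0, 0, 0, 0, 0.75], [0, 0, 0, 0, 0, 0, 0.8], [0, 0, 0, 0, 0, 0, 0.85], [0, 0, 0, 0, 0, 0, 0.9], [0, 0, 0, 0, 0, 0, 1], [0, 0, 0, 0, 0, 0, 1], [0, 0, 0, 0, 0, 0, 1], [0, 0, 0, 0, 0, 0, 1]],
  ],
)

```text
time_s: 5.15
ee_pos: [478.8, 99.2, 47.9]
ee_rot: [-179.9, 0.0, 153.1]
force: [0.5, -5.7, 0.4]
gripper_width: 13.8
gripper_force: 8.0
```

Run:
```python
import numpy as np
C=np.array([561,34.5]);r=104.6;a0=141.8
v=np.ones(48);v[:8]=np.linspace(.15,1,8);v[-12:]=np.linspace(1,.2,12)
s=np.r_[0,np.cumsum(v)]/v.sum()
a=np.radians(a0+90*s);p=C+r*np.c_[np.cos(a),np.sin(a)];d=np.diff(p,axis=0)/200
rz=np.diff(s)*70/90
q=np.round(np.cumsum(np.c_[rz,d],0),4);q=np.diff(np.vstack([[0,0,0],q]),axis=0)
for k in range(4):print(",".join("[0,0,%.3f,%.4f,%.4f,0,1]"%tuple(x) for x in q[12*k:12*k+12]))
print(p[-1],p[::12])
```

```text
[0,0,0.003,-0.0019,-0.0024,0,1],[0,0,0.005,-0.0034,-0.0045,0,1],[0,0,0.008,-0.0049,-0.0065,0,1],[0,0,0.010,-0.0062,-0.0086,0,1],[0,0,0.012,-0.0074,-0.0108,0,1],[0,0,0.015,-0.0085,-0.0131,0,1],[0,0,0.017,-0.0094,-0.0156,0,1],[0,0,0.019,-0.0099,-0.0180,0,1],[0,0,0.020,-0.0093,-0.0185,0,1],[0,0,0.020,-0.0085,-0.0188,0,1],[0,0,0.019,-0.0078,-0.0191,0,1],[0,0,0.020,-0.0070,-0.0194,0,1]
[0,0,0.019,-0.0063,-0.0197,0,1],[0,0,0.020,-0.0054,-0.0199,0,1],[0,0,0.020,-0.0047,-0.0201,0,1],[0,0,0.019,-0.0039,-0.0202,0,1],[0,0,0.020,-0.0031,-0.0204,0,1],[0,0,0.020,-0.0023,-0.0206,0,1],[0,0,0.020,-0.0014,-0.0206,0,1],[0,0,0.020,-0.0007,-0.0206,0,1],[0,0,0.019,0.0002,-0.0206,0,1],[0,0,0.020,0.0010,-0.0206,0,1],[0,0,0.020,0.0018,-0.0206,0,1],[0,0,0.020,0.0026,-0.0205,0,1]
[0,0,0.019,0.0034,-0.0203,0,1],[0,0,0.020,0.0042,-0.0202,0,1],[0,0,0.020,0.0050,-0.0201,0,1],[0,0,0.020,0.0058,-0.0198,0,1],[0,0,0.020,0.0066,-0.0195,0,1],[0,0,0.020,0.0073,-0.0193,0,1],[0,0,0.020,0.0081,-0.0190,0,1],[0,0,0.019,0.0088,-0.0187,0,1],[0,0,0.020,0.0096,-0.0183,0,1],[0,0,0.020,0.0103,-0.0179,0,1],[0,0,0.020,0.0110,-0.0174,0,1],[0,0,0.020,0.0116,-0.0171,0,1]
[0,0,0.019,0.0123,-0.0165,0,1],[0,0,0.018,0.0120,-0.0149,0,1],[0,0,0.017,0.0116,-0.0134,0,1],[0,0,0.015,0.0109,-0.0118,0,1],[0,0,0.014,0.0103,-0.0105,0,1],[0,0,0.012,0.0094,-0.0091,0,1],[0,0,0.011,0.0085,-0.0079,0,1],[0,0,0.010,0.0076,-0.0068,0,1],[0,0,0.008,0.0066,-0.0056,0,1],[0,0,0.007,0.0055,-0.0045,0,1],[0,0,0.005,0.0043,-0.0036,0,1],[0,0,0.004,0.0033,-0.0025,0,1]
[496.31448185 -47.70063103] [[478.79936897  99.18551815]
 [461.95273045  68.12734593]
 [457.51756204  19.25057268]
 [475.8632324  -26.26915997]
 [496.31448185 -47.70063103]]
```

>>> send_rows(
  targets=[
    [[0, 0, 0.003, -0.0019, -0.0024, 0, 1], [0, 0, 0.005, -0.0034, -0.0045, 0, 1], [0, 0, 0.008, -0.0049, -0.0065, 0, 1], [0, 0, 0.01, -0.0062, -0.0086, 0, 1], [0, 0, 0.012, -0.0074, -0.0108, 0, 1], [0, 0, 0.015, -0.0085, -0.0131, 0, 1], [0, 0, 0.017, -0.0094, -0.0156, 0, 1], [0, 0, 0.019, -0.0099, -0.018, 0, 1], [0, 0, 0.02, -0.0093, -0.0185, 0, 1], [0, 0, 0.02, -0.0085, -0.0188, 0, 1], [0, 0, 0.019, -0.0078, -0.0191, 0, 1], [0, 0, 0.02, -0.007, -0.0194, 0, 1]],
  ],
)

```text
time_s: 6.35
ee_pos: [460.7, 69.0, 47.9]
ee_rot: [180.0, -0.1, 168.3]
force: [-0.0, 1.3, 0.1]
gripper_width: 13.5
gripper_force: 8.0
```

>>> send_rows(
  targets=[
    [[0, 0, 0.019, -0.0063, -0.0197, 0, 1], [0, 0, 0.02, -0.0054, -0.0199, 0, 1], [0, 0, 0.02, -0.0047, -0.0201, 0, 1], [0, 0, 0.019, -0.0039, -0.0202, 0, 1], [0, 0, 0.02, -0.0031, -0.0204, 0, 1], [0, 0, 0.02, -0.0023, -0.0206, 0, 1], [0, 0, 0.02, -0.0014, -0.0206, 0, 1], [0, 0, 0.02, -0.0007, -0.0206, 0, 1], [0, 0, 0.019, 0.0002, -0.0206, 0, 1], [0, 0, 0.02, 0.001, -0.0206, 0, 1], [0, 0, 0.02, 0.0018, -0.0206, 0, 1], [0, 0, 0.02, 0.0026, -0.0205, 0, 1]],
  ],
)

```text
time_s: 7.55
ee_pos: [455.3, 20.2, 47.9]
ee_rot: [179.9, -0.2, -170.3]
force: [-1.0, 1.1, 1.8]
gripper_width: 13.7
gripper_force: 8.0
```

>>> send_rows(
  targets=[
    [[0, 0, 0.019, 0.0034, -0.0203, 0, 1], [0, 0, 0.02, 0.0042, -0.0202, 0, 1], [0, 0, 0.02, 0.005, -0.0201, 0, 1], [0, 0, 0.02, 0.0058, -0.0198, 0, 1], [0, 0, 0.02, 0.0066, -0.0195, 0, 1], [0, 0, 0.02, 0.0073, -0.0193, 0, 1], [0, 0, 0.02, 0.0081, -0.019, 0, 1], [0, 0, 0.019, 0.0088, -0.0187, 0, 1], [0, 0, 0.02, 0.0096, -0.0183, 0, 1], [0, 0, 0.02, 0.0103, -0.0179, 0, 1], [0, 0, 0.02, 0.011, -0.0174, 0, 1], [0, 0, 0.02, 0.0116, -0.0171, 0, 1]],
  ],
)

```text
time_s: 8.75
ee_pos: [473.2, -25.5, 47.9]
ee_rot: [179.8, -0.2, -148.9]
force: [-2.2, -0.7, 2.5]
gripper_width: 13.7
gripper_force: 8.0
```

>>> send_rows(
  targets=[
    [[0, 0, 0.019, 0.0123, -0.0165, 0, 1], [0, 0, 0.018, 0.012, -0.0149, 0, 1], [0, 0, 0.017, 0.0116, -0.0134, 0, 1], [0, 0, 0.015, 0.0109, -0.0118, 0, 1], [0, 0, 0.014, 0.0103, -0.0105, 0, 1], [0, 0, 0.012, 0.0094, -0.0091, 0, 1], [0, 0, 0.011, 0.0085, -0.0079, 0, 1], [0, 0, 0.01, 0.0076, -0.0068, 0, 1], [0, 0, 0.008, 0.0066, -0.0056, 0, 1], [0, 0, 0.007, 0.0055, -0.0045, 0, 1], [0, 0, 0.005, 0.0043, -0.0036, 0, 1], [0, 0, 0.004, 0.0033, -0.0025, 0, 1]],
  ],
)

```text
time_s: 9.95
ee_pos: [494.6, -47.6, 47.8]
ee_rot: [179.9, -0.2, -136.3]
force: [-3.3, -3.4, 3.1]
gripper_width: 13.9
gripper_force: 8.0
```

Run:
```python
from h import *
s=env.state();print(s["ee_pos"],s["ee_rot"],s["force"],s["gripper_width"],s["gripper_force"],s["qpos"])
o=[]
for cam in("top","side"):
    im,d=optics.grab_frame(cam)
    p=np.array(w2px(cam,[551,100,50])).astype(int)
    for n,z in(("dish_grip",90),("dish",26),("turn_handle",66),("ball_center",44)):
        print(cam,n,[(round(q["conf"],2),np.round(q["at"]),px2w(cam,q["at"],z).round(1)) for q in optics.place_of(cam,n)[:2]])
    a=im[max(0,p[1]-50):p[1]+50,p[0]-60:p[0]+60,::-1];print(p);o.append(cv2.resize(a,(396,330),interpolation=cv2.INTER_CUBIC))
cv2.imwrite("pics/turned.png",np.hstack(o))
```

```text
[494.6456889  -47.64053909  47.83824157] [ 1.79905155e+02 -1.77297088e-01 -1.36337713e+02] [-3.25207572 -3.36473834  3.09505089] 13.865554689516037 8.000338822603226 [-6.77584329e+00  2.13642206e+01  1.12663270e+02 -1.05755211e-01
  4.61585998e+01 -1.40364607e+02]
top dish_grip [(0.88, array([196., 177.]), array([556.2, 105.5,  90. ])), (0.62, array([141., 256.]), array([358.7, 248.1,  90. ]))]
top dish [(0.79, array([201., 184.]), array([546.5, 104.2,  26. ]))]
top turn_handle [(0.56, array([257., 198.]), array([500.7, -49.4,  66. ]))]
top ball_center []
[201 181]
side dish_grip [(0.56, array([272., 165.]), array([556.7, 130.8,  90. ]))]
side dish [(0.56, array([269., 184.]), array([548.1, 118.8,  26. ]))]
side turn_handle [(0.71, array([274., 295.]), array([ 546. , -368.5,   66. ])), (0.64, array([253., 206.]), array([497.4, -55.1,  66. ]))]
side ball_center []
[269 181]
```

View pics/turned.png

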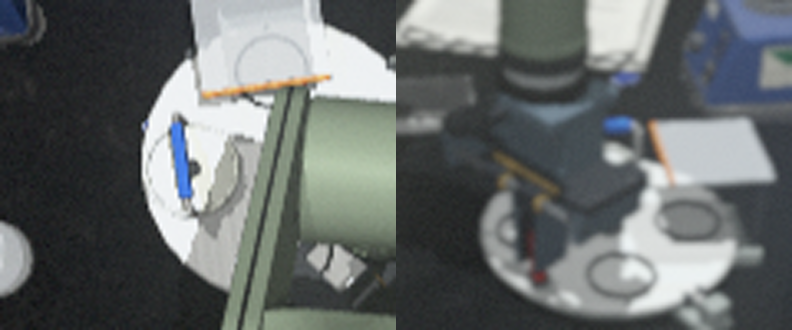

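The top crop shows the dish out on the left seat, with the blue bar nearly along x, the dark ball under it in the middle, and the handle at near right. The table is at about 89°. Now I release gently and rise.

>>> send_rows(
  targets=[
    [[0, 0, 0, 0, 0, 0, 0.75], [0, 0, 0, 0, 0, 0, 0.72], [0, 0, 0, 0, 0, 0, 0.68], [0, 0, 0, 0, 0, 0, 0.64], [0, 0, 0, 0, 0, 0, 0.6], [0, 0, 0, 0, 0, 0.05, 0.5], [0, 0, 0, 0, 0, 0.1, 0.5], [0, 0, 0, 0, 0, 0.15, 0.5], [0, 0, 0, 0, 0, 0.15, 0.2], [0, 0, 0, 0, 0, 0.1, -0.4], [0, 0, 0, 0, 0, 0, -1]],
  ],
)

```text
time_s: 11.55
ee_pos: [498.5, -47.0, 161.5]
ee_rot: [-179.7, 0.3, -136.4]
force: [0.4, 0.3, -0.4]
gripper_width: 44.0
gripper_force: 0.0
```

```bash
cat > bar.py <<'E'
from h import *
def bar(cam,z=90,save=None):
    im,d=optics.grab_frame(cam);hsv=cv2.cvtColor(im,cv2.COLOR_RGB2HSV)
    b=(hsv[...,0]>100)&(hsv[...,0]<125)&(hsv[...,1]>140)&(hsv[...,2]>90)
    p=np.round(w2px(cam,[551,109,z])).astype(int);w=np.zeros_like(b);w[p[1]-22:p[1]+22,p[0]-22:p[0]+22]=1
    ys,xs=np.nonzero(b&w)
    Q=np.array([px2w(cam,(x,y),z)[:2] for x,y in zip(xs,ys)]);c=Q.mean(0);v=np.linalg.svd(Q-c)[2][0];v*=np.sign(v[0]);t=(Q-c)@v
    print(cam,len(xs),"centre",c.round(1),"mid",((t.max()+t.min())/2*v+c).round(1),"len",np.ptp(t).round(1),"ang",np.degrees(np.arctan2(v[1],v[0])).round(1),"depthz",[px2w(cam,(x,y),d=d[y,x])[2].round(0) for x,y in list(zip(xs,ys))[::15]])
    return im
E
python3 - <<'E'
from bar import *
s=env.state();print(s["ee_pos"],s["ee_rot"],s["gripper_width"])
bar("top",94);bar("side",93)
for n,z in(("dish_grip",90),("dish",26),("turn_handle",66)):
  for cam in("top","side"):
    print(n,cam,[(round(q["conf"],2),px2w(cam,q["at"],z).round(1)) for q in optics.place_of(cam,n)[:1]])
E
```

```text
[498.47242724 -47.04703395 161.53000982] [-179.67199722    0.28978434 -136.43206468] 44.044293599667824
top 78 centre [551.  107.9] mid [551.1 107.9] len 57.4 ang 6.5 depthz [np.float64(95.0), np.float64(97.0), np.float64(98.0), np.float64(96.0), np.float64(97.0), np.float64(97.0)]
side 38 centre [559.4 108. ] mid [560.3 108.3] len 34.4 ang 14.8 depthz [np.float64(-1.0), np.float64(95.0), np.float64(92.0)]
dish_grip top [(0.62, array([552.1, 107.9,  90. ]))]
dish_grip side [(0.55, array([548. , 128.7,  90. ]))]
dish top [(0.82, array([541.9, 108.4,  26. ]))]
dish side [(0.59, array([549.6, 110.7,  26. ]))]
turn_handle top []
turn_handle side [(0.74, array([504.5, -51.7,  66. ]))]
```

>>> send_rows(
  targets=[
    [[0, 0, -0.034, 0.0219, 0.0646, 0, -1], [0, 0, -0.034, 0.0219, 0.0646, 0, -1], [0, 0, -0.034, 0.0219, 0.0646, 0, -1], [0, 0, -0.034, 0.0219, 0.0646, 0, -1], [0, 0, -0.034, 0.0219, 0.0646, 0, -1], [0, 0, -0.034, 0.0219, 0.0646, 0, -1], [0, 0, -0.034, 0.0219, 0.0646, 0, -1], [0, 0, -0.034, 0.0219, 0.0646, 0, -1], [0, 0, -0.034, 0.0219, 0.0646, 0, -1], [0, 0, -0.034, 0.0219, 0.0646, 0, -1], [0, 0, -0.034, 0.0219, 0.0646, 0, -1], [0, 0, -0.034, 0.0219, 0.0646, 0, -1]],
  ],
)

```text
time_s: 13.15
ee_pos: [548.7, 108.6, 157.3]
ee_rot: [180.0, -0.1, -173.3]
force: [-0.5, -0.1, 0.3]
gripper_width: 91.2
gripper_force: 0.0
```

>>> send_rows(
  targets=[
    [[0, 0, 0, 0, 0, 0, -1], [0, 0, 0, 0, 0, 0, -1]],
  ],
)

```text
time_s: 13.35
ee_pos: [548.4, 107.9, 157.4]
ee_rot: [-180.0, -0.1, -173.1]
force: [0.2, 0.1, 1.1]
gripper_width: 91.1
gripper_force: 0.0
```

Run:
```python
from bar import *
s=env.state();print(s["ee_pos"],s["ee_rot"],s["gripper_width"])
im=bar("side",93);p=np.round(w2px("side",[551,108,80])).astype(int)
cv2.imwrite("pics/above.png",cv2.resize(im[p[1]-60:p[1]+50,p[0]-70:p[0]+70,::-1],(700,550),interpolation=cv2.INTER_CUBIC));print(p, w2px("side",s["ee_pos"]))
```

```text
[548.41418712 107.86353832 157.40611521] [-1.79977726e+02 -7.78250537e-02 -1.73071261e+02] 91.09077446810402
side 7 centre [531.2 105.1] mid [531.1 103.5] len 12.1 ang 88.2 depthz [np.float64(94.0)]
[270 172] [270.13025061 150.39228602]
```

View pics/above.png

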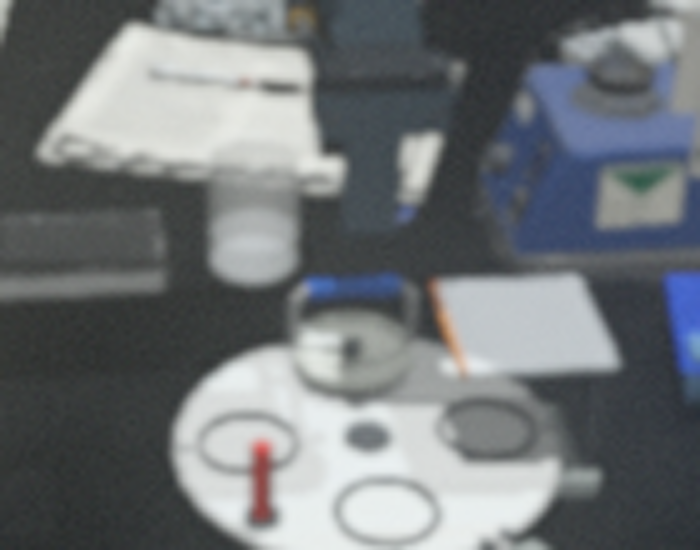

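Side view: the dish sits on the left seat with the ball at its middle (crop 351,348). The bar spans crop x 305–402 at y 286, giving bar centre x≈552. The open gripper is right above. Now I go down and close slowly.

>>> send_rows(
  targets=[
    [[0, 0, 0, 0.009, 0, -0.05, -1], [0, 0, 0, 0.009, 0, -0.08, -1], [0, 0, 0, 0, 0, -0.1, -1], [0, 0, 0, 0, 0, -0.09, -1], [0, 0, 0, 0, 0, -0.06, -0.4], [0, 0, 0, 0, 0, -0.05, 0], [0, 0, 0, 0, 0, 0, 0.3], [0, 0, 0, 0, 0, 0, 0.4], [0, 0, 0, 0, 0, 0, 0.5], [0, 0, 0, 0, 0, 0, 0.55], [0, 0, 0, 0, 0, 0, 0.6], [0, 0, 0, 0, 0, 0, 0.6]],
  ],
  grip_force=10,
)

```text
time_s: 14.6
ee_pos: [552.6, 108.1, 72.3]
ee_rot: [180.0, 0.0, -173.2]
force: [0.2, 0.3, -0.1]
gripper_width: 30.1
gripper_force: 0.0
```

Run:
```python
from bar import *
s=env.state();print(s["ee_pos"],s["ee_rot"],s["gripper_width"],s["force"])
o=[]
for cam in("side","top"):
    im,d=optics.grab_frame(cam);p=np.round(w2px(cam,[551,108,80])).astype(int)
    o.append(cv2.resize(im[p[1]-35:p[1]+35,p[0]-40:p[0]+40,::-1],(400,350),interpolation=cv2.INTER_CUBIC));print(p)
cv2.imwrite("pics/grip.png",np.hstack(o))
```

```text
[552.56500386 108.12197349  72.30522975] [ 1.79992786e+02  3.78456020e-02 -1.73164139e+02] 30.135998290868603 [ 0.24652158  0.29855803 -0.10283164]
[270 172]
[196 180]
```

View pics/grip.png

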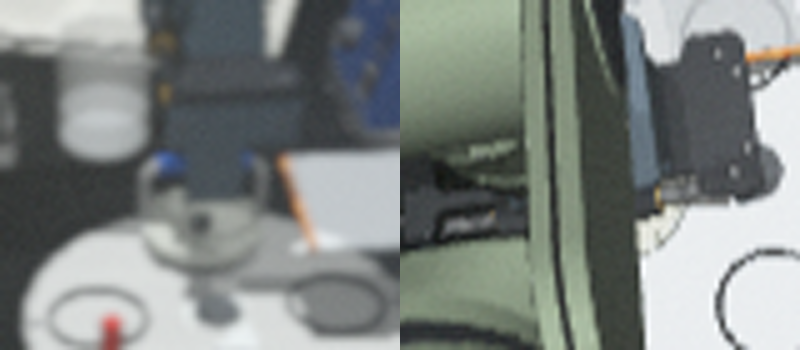

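The side crop shows the pads around the bar, with the finger centre at x≈217 against a bar/leg middle of ≈205. That puts it about 4–5 mm too far in +x, so I correct that and close.

>>> send_rows(
  targets=[
    [[0, 0, 0, -0.011, -0.0015, 0, 0.65], [0, 0, 0, -0.011, -0.0015, 0, 0.7], [0, 0, 0, 0, 0, 0, 0.74], [0, 0, 0, 0, 0, 0, 0.77], [0, 0, 0, 0, 0, 0, 0.8], [0, 0, 0, 0, 0, 0, 0.82], [0, 0, 0, 0, 0, 0, 0.84], [0, 0, 0, 0, 0, 0, 0.86], [0, 0, 0, 0, 0, 0, 0.87], [0, 0, 0, 0, 0, 0, 0.88], [0, 0, 0, 0, 0, 0, 0.89], [0, 0, 0, 0, 0, 0, 0.9]],
  ],
  grip_force=5,
)

```text
time_s: 15.9
ee_pos: [547.9, 107.4, 72.0]
ee_rot: [180.0, -0.0, -173.2]
force: [-0.4, -1.2, 0.9]
gripper_width: 10.0
gripper_force: 5.0
```

>>> send_rows(
  targets=[
    [[0, 0, 0, 0, 0, 0, 0.92], [0, 0, 0, 0, 0, 0, 0.94], [0, 0, 0, 0, 0, 0, 0.96], [0, 0, 0, 0, 0, 0, 1], [0, 0, 0, 0, 0, 0, 1], [0, 0, 0, 0, 0, 0, 1]],
  ],
)

```text
time_s: 16.5
ee_pos: [548.0, 107.5, 72.0]
ee_rot: [180.0, -0.0, -173.2]
force: [-0.8, -2.1, 0.2]
gripper_width: 10.1
gripper_force: 5.0
```

>>> send_rows(
  targets=[
    [[0, 0, 0, 0, 0, 0, 1], [0, 0, 0, 0, 0, 0, 1]],
  ],
  grip_force=20,
)

```text
time_s: 16.7
ee_pos: [548.0, 107.5, 72.0]
ee_rot: [180.0, 0.0, -173.2]
force: [-1.2, -1.8, 0.4]
gripper_width: 9.7
gripper_force: 20.0
```

>>> send_rows(
  targets=[
    [[0, 0, 0, 0, 0, 0.003, 1], [0, 0, 0, 0, 0, 0.005, 1], [0, 0, 0, 0, 0, 0.005, 1], [0, 0, 0, 0, 0, 0.006, 1], [0, 0, 0, 0, 0, 0.008, 1], [0, 0, 0, 0, 0, 0.01, 1], [0, 0, 0, 0, 0, 0.012, 1], [0, 0, 0, 0, 0, 0.014, 1], [0, 0, 0, 0, 0, 0.016, 1], [0, 0, 0, 0, 0, 0.018, 1], [0, 0, 0, 0, 0, 0.02, 1], [0, 0, 0, 0, 0, 0.02, 1]],
  ],
)

```text
time_s: 17.9
ee_pos: [548.0, 107.5, 99.8]
ee_rot: [180.0, 0.0, -173.2]
force: [0.0, -0.3, -1.3]
gripper_width: 9.7
gripper_force: 20.0
```

Run:
```python
from bar import *
s=env.state();print(s["ee_pos"],s["gripper_width"],s["force"])
o=[]
for cam in("side","top"):
    im,d=optics.grab_frame(cam);p=np.round(w2px(cam,[551,108,90])).astype(int)
    o.append(cv2.resize(im[p[1]-35:p[1]+35,p[0]-40:p[0]+40,::-1],(400,350),interpolation=cv2.INTER_CUBIC))
cv2.imwrite("pics/lift.png",np.hstack(o))
```

```text
[548.01851764 107.49725915  99.79128858] 9.657075988851567 [ 0.00679883 -0.33976058 -1.27630049]
```

View pics/lift.png

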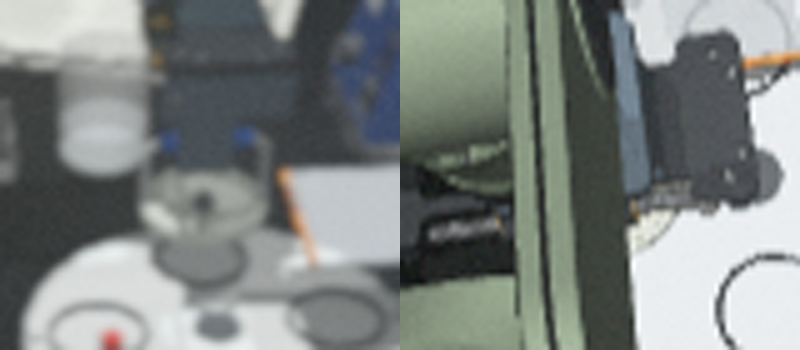

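The side crop shows the dish lifted clear and level, with the ball dark in its middle (205,203). I'll raise it further and then turn.

>>> send_rows(
  targets=[
    [[0, 0, 0, 0, 0, 0.024, 1], [0, 0, 0, 0, 0, 0.026, 1], [0, 0, 0, 0, 0, 0.026, 1], [0, 0, 0, 0, 0, 0.026, 1], [0, 0, 0, 0, 0, 0.026, 1], [0, 0, 0, 0, 0, 0.026, 1], [0, 0, 0, 0, 0, 0.026, 1], [0, 0, 0, 0, 0, 0.024, 1], [0, 0, 0, 0, 0, 0.02, 1], [0, 0, 0, 0, 0, 0.014, 1], [0, 0, 0, 0, 0, 0.008, 1], [0, 0, 0, 0, 0, 0.004, 1]],
  ],
)

```text
time_s: 19.2
ee_pos: [548.0, 107.5, 149.5]
ee_rot: [180.0, -0.0, -173.2]
force: [0.1, -0.4, -2.3]
gripper_width: 10.0
gripper_force: 20.0
```

>>> send_rows(
  targets=[
    [[0, 0, 0, 0, 0, 0, 1], [0, 0, -0.004, 0, 0, 0, 1], [0, 0, -0.008, 0, 0, 0, 1], [0, 0, -0.012, 0, 0, 0, 1], [0, 0, -0.016, 0, 0, 0, 1], [0, 0, -0.02, 0, 0, 0, 1], [0, 0, -0.024, 0, 0, 0, 1], [0, 0, -0.026, 0, 0, 0, 1], [0, 0, -0.026, 0, 0, 0, 1], [0, 0, -0.026, 0, 0, 0, 1], [0, 0, -0.026, 0, 0, 0, 1], [0, 0, -0.026, 0, 0, 0, 1]],
  ],
)

```text
time_s: 20.4
ee_pos: [548.0, 107.5, 149.3]
ee_rot: [180.0, -0.0, 167.4]
force: [-0.1, 0.1, -1.0]
gripper_width: 10.1
gripper_force: 20.0
```

>>> send_rows(
  targets=[
    [[0, 0, -0.026, 0, 0, 0, 1], [0, 0, -0.026, 0, 0, 0, 1], [0, 0, -0.026, 0, 0, 0, 1], [0, 0, -0.026, 0, 0, 0, 1], [0, 0, -0.026, 0, 0, 0, 1], [0, 0, -0.026, 0, 0, 0, 1], [0, 0, -0.026, 0, 0, 0, 1], [0, 0, -0.026, 0, 0, 0, 1], [0, 0, -0.026, 0, 0, 0, 1], [0, 0, -0.026, 0, 0, 0, 1], [0, 0, -0.026, 0, 0, 0, 1], [0, 0, -0.026, 0, 0, 0, 1]],
  ],
)

```text
time_s: 21.6
ee_pos: [548.0, 107.5, 149.4]
ee_rot: [180.0, -0.0, 139.3]
force: [-0.1, -0.6, -2.0]
gripper_width: 9.8
gripper_force: 20.0
```

>>> send_rows(
  targets=[
    [[0, 0, -0.026, 0, 0, 0, 1], [0, 0, -0.026, 0, 0, 0, 1], [0, 0, -0.026, 0, 0, 0, 1], [0, 0, -0.026, 0, 0, 0, 1], [0, 0, -0.026, 0, 0, 0, 1], [0, 0, -0.026, 0, 0, 0, 1], [0, 0, -0.026, 0, 0, 0, 1], [0, 0, -0.026, 0, 0, 0, 1], [0, 0, -0.026, 0, 0, 0, 1], [0, 0, -0.026, 0, 0, 0, 1], [0, 0, -0.026, 0, 0, 0, 1], [0, 0, -0.026, 0, 0, 0, 1]],
  ],
)

```text
time_s: 22.8
ee_pos: [548.0, 107.5, 149.4]
ee_rot: [180.0, 0.0, 111.3]
force: [-0.2, -0.6, -2.3]
gripper_width: 9.6
gripper_force: 20.0
```

>>> send_rows(
  targets=[
    [[0, 0, -0.026, 0, 0, 0, 1], [0, 0, -0.026, 0, 0, 0, 1], [0, 0, -0.026, 0, 0, 0, 1], [0, 0, -0.02, 0, 0, 0, 1], [0, 0, -0.016, 0, 0, 0, 1], [0, 0, -0.014, 0, 0, 0, 1], [0, 0, -0.012, 0, 0, 0, 1], [0, 0, -0.008, 0, 0, 0, 1], [0, 0, -0.005, 0, 0, 0, 1], [0, 0, -0.003, 0, 0, 0, 1], [0, 0, 0, 0, 0, 0, 1], [0, 0, 0, 0, 0, 0, 1]],
  ],
)

```text
time_s: 24.0
ee_pos: [548.0, 107.5, 149.4]
ee_rot: [180.0, 0.0, 97.4]
force: [-0.2, -0.0, -2.3]
gripper_width: 9.9
gripper_force: 20.0
```

>>> send_rows(
  targets=[
    [[0, 0, 0, 0, 0, 0, 1], [0, 0, 0, 0, 0, 0, 1], [0, 0, 0, 0, 0, 0, 1], [0, 0, 0, 0, 0, 0, 1], [0, 0, 0, 0, 0, 0, 1], [0, 0, 0, 0, 0, 0, 1], [0, 0, 0, 0, 0, 0, 1], [0, 0, 0, 0, 0, 0, 1], [0, 0, 0, 0, 0, 0, 1], [0, 0, 0, 0, 0, 0, 1], [0, 0, 0, 0, 0, 0, 1], [0, 0, 0, 0, 0, 0, 1]],
  ],
)

```text
time_s: 25.2
ee_pos: [548.0, 107.5, 149.4]
ee_rot: [180.0, -0.0, 97.4]
force: [0.2, 0.2, -1.6]
gripper_width: 9.5
gripper_force: 20.0
```

Run:
```python
from bar import *
s=env.state();print(s["ee_pos"],s["ee_rot"],s["gripper_width"],s["force"])
o=[]
for cam in("side","top"):
    im,d=optics.grab_frame(cam);p=np.round(w2px(cam,[548,107,120])).astype(int)
    o.append(cv2.resize(im[p[1]-35:p[1]+35,p[0]-40:p[0]+40,::-1],(400,350),interpolation=cv2.INTER_CUBIC))
    print([(round(q["conf"],2),px2w(cam,q["at"],122).round(1)) for n in("dish_middle","ball_center") for q in optics.place_of(cam,n)[:1]])
cv2.imwrite("pics/end.png",np.hstack(o))
```

```text
[547.97711313 107.48147331 149.36240981] [ 1.79995993e+02 -6.03547947e-04  9.73743271e+01] 9.499197770334115 [ 0.17556806  0.17698297 -1.55916193]
[(0.54, array([548.4, 114. , 122. ]))]
[(0.47, array([551.7, 106.6, 122. ])), (0.51, array([550.4, 111.8, 122. ]))]
```

View pics/end.png

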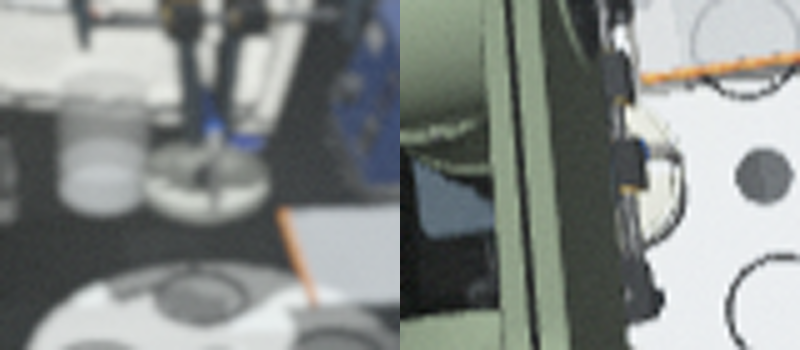

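The crop shows the dish turned a quarter, level and still in the fingers, with the ball behind the near leg at about (215,175), the dish's middle. A short settle, then I hand in.

>>> send_rows(
  targets=[
    [[0, 0, 0, 0, 0, 0, 1], [0, 0, 0, 0, 0, 0, 1], [0, 0, 0, 0, 0, 0, 1], [0, 0, 0, 0, 0, 0, 1], [0, 0, 0, 0, 0, 0, 1], [0, 0, 0, 0, 0, 0, 1], [0, 0, 0, 0, 0, 0, 1], [0, 0, 0, 0, 0, 0, 1], [0, 0, 0, 0, 0, 0, 1], [0, 0, 0, 0, 0, 0, 1], [0, 0, 0, 0, 0, 0, 1], [0, 0, 0, 0, 0, 0, 1]],
  ],
)

```text
time_s: 26.7
ee_pos: [548.0, 107.5, 149.4]
ee_rot: [180.0, -0.0, 97.4]
force: [1.2, 0.8, -1.9]
gripper_width: 10.3
gripper_force: 20.0
```

```bash
python3 -c "
from workcell import env
print(env.job_done())"
```

```text
the job is handed in; nothing more can be done
None
```

I handed the job in at about 27 s (no verdict came back): the table was stepped a quarter turn, and the dish was lifted about 77 mm, turned 90° and held still and level, with the ball still in its middle in the last pictures.

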